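# Set the guarded trim knob on the bench console

## Task

The trim knob on the sloping console is out of step with its index mark. Lift the clear flip cover right back until it leans on its stops and stays open by itself, turn the knob so that its pointer lines up with the raised index mark on the ring around it (do not turn the ring), then let go of the knob and shut the cover fully again. Do not knock or shift the small beaker and the dropper bottle that stand by the console.

Things in the scene. Friction and masses are not known exactly. Their poses are not given: they have to be found in the camera images.
- console: White wedge-shaped console, 160 mm deep, 176 mm wide, fixed. Origin on the table below the knob's foot; x level towards its high back side (yaw about 1.3: the low front faces the robot's right), y to its left, z up. Its panel slopes at 30 degrees, rising from 24 mm at the front to 117 mm at the back: the panel's normal leans 30 degrees from vertical towards the front. The knob's axis is that normal.
- cover (a joint): Angle of the clear flip cover (rad): 0 shut (on the cheeks, parallel to the panel), 2.53 leaning back on its stops. Hinge level, along console y. Upright at 2.09: below that it falls shut, above it falls back on its stops, softly (damped, about 2 rad/s); 90 g. Plate 122 mm long, 146 wide, 5 thick; a lip at its free edge reaches 27 mm below it when shut. Open, it leans 25 degrees past upright.
- cover_hinge (a point): Middle of the cover's hinge axis: 62 mm up-slope of the knob's axis and 46 mm off the panel. Axes as the console's.
- cover_tab (a point): Middle of the grey grip tab in the middle of the cover's free edge: a fin 10 mm thick (along console y), 50 long, 20 high, pinched across its thickness. 157 mm from the hinge axis, 32 mm out from the lip. Axes of the cover: shut, x points up-slope, z along the panel's normal. In the cover's axes it lies at x -157, z +2 mm from cover_hinge; opening turns the cover about +y.
- knob (a joint): Angle of the black knob (rad), clockwise positive as seen facing the panel. At 0 its pointer (white line) points straight up the slope. Range -1.3 to 1.3. It stays where it is left and turns with 0.03 N m.
- knob_grip (a point): On the knob's axis, 31 mm off the panel, at the height to grip. The knob is a 46 mm disc with a bar grip 12 mm thick, 38 mm long, standing 11 to 42 mm off the panel. x points along the bar towards the pointer's end, z along the panel's normal.
- index_ring (a joint): Angle of the aluminium ring round the knob's foot (rad), same zero and sense as the knob: knob and index line up when the two angles are equal. Range -1.2 to 1.2; stiff (0.6 N m), to be left as it is.
- index_mark (a point): Top of the raised dark index mark on the ring, 10 x 6 mm, 36.5 mm from the knob's axis, 9 mm off the panel. x points from the axis out to the mark, z along the panel's normal.
- beaker_mid (a point): Small glass beaker, 46 mm across, 58 mm high, standing on the table behind the console's high back; this point is half-way up. Bystander.
- dropper_mid (a point): Small screw-cap dropper bottle, 34 mm across, 62 mm high, standing on the table off the front right corner of the console; this point is half-way up. Bystander.
- knob_foot (a point): Where the knob's axis meets the panel, 74 mm above the console's origin (axes as the console's). Two white cheeks 7 mm thick stand 46 mm up from the panel, square to it, their inner faces 64 mm to either side of the axis; a rear wall 40 mm high stands 58 mm up-slope of it. Two small steel stops rise about 30 mm behind the hinge.

How it is judged:
By the outcome, as a careful person would: the job done as asked, in the order asked, and still so for the second after the job is handed in, with the robot touching nothing.
It also fails if it takes over 72 s, if anything falls off the work surface, if the arm or the gripper's body presses on something with over 40 N, if the wrist force passes 120 N, or if a joint passes its speed limit or range.

## Robot

A 6-joint arm with a two-finger parallel gripper is mounted at the origin on a cart in front of the work surface, level with it; the furniture and walls round the work are solid. World frame = base frame: x ahead of the robot, y to its left, z up, the work surface at z = 0. Lengths are in mm, angles in rad, forces in N, time in s.
With the tool pointing down it reaches from about 400 to 825 mm from the base axis. Payload 7 kg.
Tool frame: the origin (TCP) lies at the very end of the fingers, on their centre line; the grasp point (between the pads) lies 19 mm behind it; z points along the fingers, y is the line along which they close (so a half turn about z gives the same grasp; the last joint's range is limited). The gripper opens to 88 mm and grips with 3 to 60 N. Pads are 19 mm wide; open, the fingers measure 130 mm over their backs; the gripper's body (78 mm by 193 mm) begins 47 mm behind the grasp point.
Start: joints at [-0.911, 0.359, 0.012, 0, -1.224, -0.288], TCP at [245.195, -628.868, 226.561] pointing down, gripper open.
Joint ranges: [-3.07, 3.07], [-1.43, 2.12], [-1.02, 1.25], [-3.03, 1.67], [-3.05, -0], [-3.03, 3.03]. Speed limits (rad/s): [2.39, 2.39, 3.01, 3.14, 3.14, 3.14].

## Interface

Orientations are given as a unit quaternion [x, y, z, w].
In Python, from plant import bot gives the robot as it stands. Calls block until the motion is done:
- bot.move_ptp(position, orientation): joint-space move of the TCP to a pose.
- bot.line_to(position, velocity=150, ori=None): straight line of the TCP; ori=None keeps the orientation; velocity is the mean speed in mm/s.
- bot.move_joints(angles): joint-space move.
- bot.move_gripper(opening, force=None): finger opening in mm; force is the grip in N (None keeps the last); returns when the fingers have stopped.
- bot.pause(seconds).
- bot.solve_ik(position, orientation): joint angles nearest the present ones, or None.
- bot.read_state(): the state.
- bot.camera(name): name is "side" or "top"; returns the picture (480x640x3 uint8, red, green, blue); there is no depth.
- bot.get_calibration(name): a dict with "fx", "fy", "cx", "cy" (pixels), "view" (4x4, takes a point from world to camera coordinates). Camera axes: x right, y up, looking along -z (the intrinsics and any distortion apply to the point x, -y, -z); pixel columns grow to the right and rows downward; lengths in mm; the calibration is good to about 2 mm. A picture is of the moment at which its call begins. get_calibration takes no time and is no camera call.
A pose or a line that the arm cannot do raises bot.Unreachable and nothing moves.
- bot.close_job(): hands the job in; it is judged then, once.
The state is a dict: "t": time; "joint_pos": joint angles; "qvel": joint speeds; "tau": joint torques, N m; "tcp_pos": TCP position; "eef_rot": TCP orientation; "contact_force": force on the tool from outside, world axes, zero at the start; "moment": the same for the moment, N m; "width": finger opening in mm; "finger_force": force on a finger pad.
Only numpy, scipy, OpenCV 4.12 (cv2) and the standard library are available. Lean on these libraries where they do the work, as an engineer would, in place of code of your own. Each camera call takes 0.05 s, during which the arm holds its last target. There are 200 camera calls.

## Working session

There is one attempt and no reset: what is moved stays moved. The work goes in short steps, each a Python script; the robot and the scene stay as the last script left them, time stands still between calls to the robot, and variables do not carry over. Pictures are saved under pics/ and viewed, at most 10 in all, crops included, and the job is handed in when it is done.

```bash
ls; mkdir -p pics
python3 - <<'E'
from plant import bot
import cv2
for n in("side","top"):
    im=bot.camera(n); cv2.imwrite(f"pics/{n}0.png",im[:,:,::-1]); print(n,bot.get_calibration(n))
s=bot.read_state(); print(s)
E
```

```text
pics
side {'fx': 603.5868570218037, 'fy': 603.5868570218037, 'cx': 312.22491309335624, 'cy': 230.82910316397778, 'view': array([[ 9.92865148e-01, -1.19192877e-01, -3.44324150e-03,
        -5.40998788e+02],
       [ 6.37569041e-02,  5.06244317e-01,  8.60030086e-01,
        -1.34387640e+02],
       [-1.00766339e-01, -8.54113429e-01,  5.10231708e-01,
        -9.40788693e+02],
       [ 0.00000000e+00,  0.00000000e+00,  0.00000000e+00,
         1.00000000e+00]])}
top {'fx': 608.5367296303733, 'fy': 608.5367296303733, 'cx': 310.81843577435916, 'cy': 247.93626060061405, 'view': array([[-3.57273138e-03, -9.99963489e-01,  7.76244796e-03,
         3.61785964e+01],
       [ 9.88515267e-01, -2.35885937e-03,  1.51102625e-01,
        -5.69761736e+02],
       [-1.51078798e-01,  8.21314741e-03,  9.88487603e-01,
        -1.05612955e+03],
       [ 0.00000000e+00,  0.00000000e+00,  0.00000000e+00,
         1.00000000e+00]])}
{'t': 0.1, 'joint_pos': array([-9.10923333e-01,  3.59341951e-01,  1.11667149e-02, -3.09235240e-04,
       -1.22410219e+00, -2.88082711e-01]), 'qvel': array([-5.45347042e-04, -7.06174137e-04,  2.18852412e-03,  4.33978990e-04,
       -7.47749387e-05,  8.67271782e-06]), 'tau': array([-2.10372171e-03, -5.84161985e+01,  2.93754065e+01,  7.01533735e+00,
        1.03006806e-02, -6.61772742e-05]), 'tcp_pos': array([ 245.02600533, -628.49491593,  225.70605747]), 'eef_rot': array([-1.84774535e-01,  9.82780648e-01,  7.25265224e-04, -2.08655363e-04]), 'contact_force': array([0.28368663, 0.23945647, 0.28080313]), 'moment': array([-0.00854951,  0.00894991, -0.01601193]), 'finger_force': 0.0, 'width': 87.84370019890339}
```

View pics/top0.png

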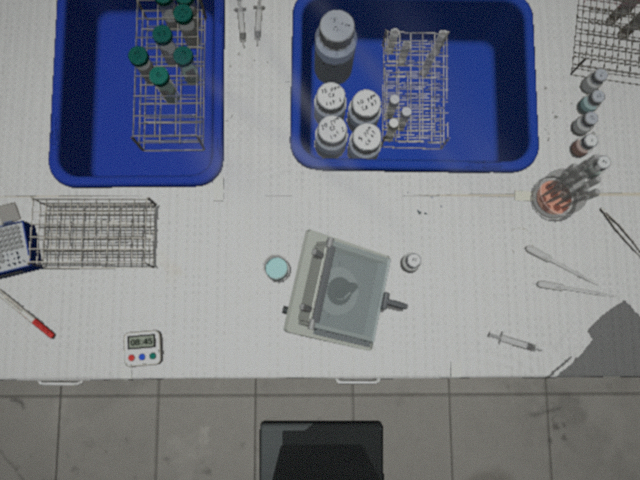

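View pics/side0.png

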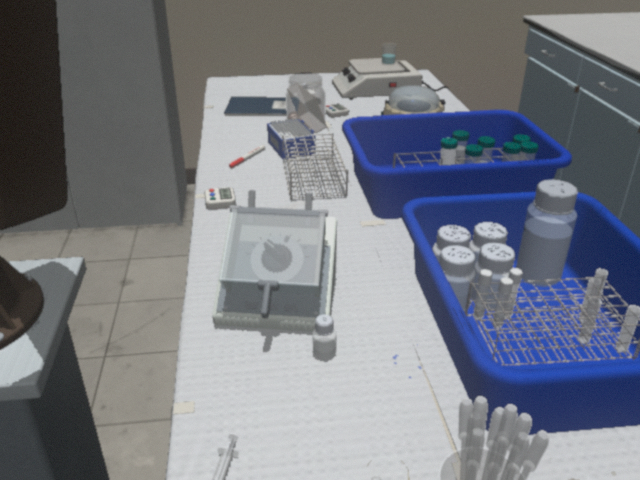

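Top view: the console is centred near (342,290), the beaker at (277,268), the dropper at (411,262) and the tab near (397,303). The side view shows the tab near (266,298). I'll zoom in on both.

Run:
```python
import cv2,numpy as np
a=cv2.imread("pics/top0.png")[220:360,260:440]; b=cv2.imread("pics/side0.png")[180:370,200:350]
A=cv2.resize(a,None,fx=4.4,fy=4.2857,interpolation=2)
cv2.imwrite("pics/topc.png",cv2.resize(a,(771,600),interpolation=2));cv2.imwrite("pics/sidec.png",cv2.resize(b,(474,600),interpolation=2))
```

```text
(no output)
```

View pics/topc.png

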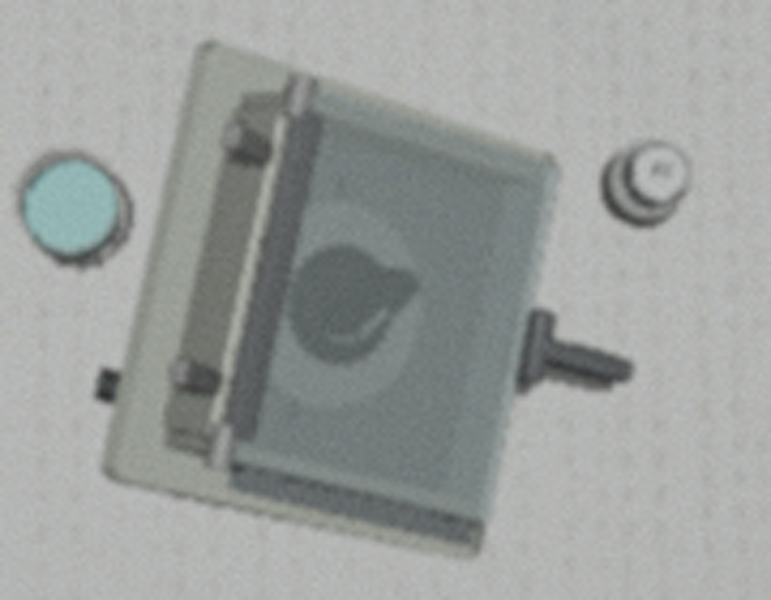

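View pics/sidec.png

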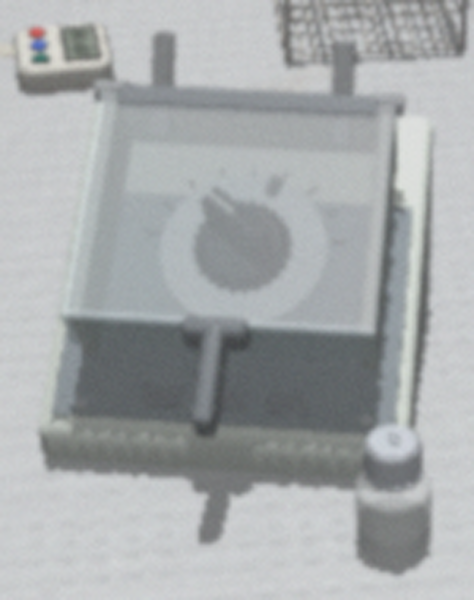

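```bash
cat > h.py <<'E'
import numpy as np
from plant import bot
from scipy.spatial.transform import Rotation as R
C30,S30=np.cos(np.pi/6),.5
def proj(n,p):
    c=bot.get_calibration(n); q=c["view"]@np.r_[p,1]
    return np.array([c["cx"]+c["fx"]*q[0]/-q[2], c["cy"]-c["fy"]*q[1]/-q[2]])
def ray(n,px):
    c=bot.get_calibration(n); V=c["view"]; d=np.array([(px[0]-c["cx"])/c["fx"],-(px[1]-c["cy"])/c["fy"],-1])
    o=-V[:3,:3].T@V[:3,3]; d=V[:3,:3].T@d; return o,d/np.linalg.norm(d)
def onz(n,px,z):
    o,d=ray(n,px); return o+d*(z-o[2])/d[2]
def tri(pa,pb):
    o1,d1=ray("top",pa);o2,d2=ray("side",pb)
    s=np.linalg.lstsq(np.c_[d1,-d2],o2-o1,rcond=None)[0]; a=o1+s[0]*d1;b=o2+s[1]*d2
    return (a+b)/2,np.linalg.norm(a-b)
T=lambda x,y:(260+x/4.283,220+y/4.286)
S=lambda x,y:(200+x/3.16,180+y/3.158)
E
python3 - <<'E'
from h import *
cor=[((208,42),117,(73.4,-88)),((108,475),117,(73.4,88)),((478,555),24,(-86.6,88)),((557,158),24,(-86.6,-88))]
W=np.array([onz("top",T(*c[0]),c[1])[:2] for c in cor]); M=np.array([c[2] for c in cor])
print(W, [np.linalg.norm(W[i]-W[i-1]) for i in range(4)])
w=(W-W.mean(0)); m=(M-M.mean(0))
H=m.T@w; yaw=np.arctan2(H[0,1]-H[1,0],H[0,0]+H[1,1]); Rz=R.from_euler("z",yaw).as_matrix()
o=W.mean(0)-Rz[:2,:2]@M.mean(0); print("yaw",yaw,"origin",o, "res",W-(M@Rz[:2,:2].T+o))
# side corners
for px,z,l in [((45,455),24,"FL?"),((432,120),117,"BR")]: print(l,onz("side",S(*px),z))
u=Rz@[C30,0,S30]; n=Rz@[-S30,0,C30]; foot=np.r_[o,74]
print("tab pred",foot-95*u+48*n)
for a in(("tabtip",(628,372),(203,425)),("tabroot",(540,350),(215,330))): print(a[0],tri(T(*a[1]),S(*a[2])))
hy=Rz@[0,1,0]
for nm,p in (("foot",foot),("grip",foot+31*n),("tab",foot-95*u+48*n),("tabtip",foot-120*u+48*n),("tabroot",foot-70*u+48*n),("hingeL",foot+62*u+46*n+73*hy),("hingeR",foot+62*u+46*n-73*hy)):
    a=proj("top",p);b=proj("side",p); print(nm,p.round(1),"topc",(a-[260,220])*[4.283,4.286],"sidec",(b-[200,180])*3.16)
print("beaker",onz("top",T(72,207),45),"drop",onz("top",T(660,175),62), onz("side",S(394,560),0))
E
```

```text
[[ 589.62141344   38.79450471]
 [ 420.42627031   77.80090389]
 [ 388.23721738  -74.06958384]
 [ 555.865107   -111.09565356]] [np.float64(153.64422465156215), np.float64(173.63322157509444), np.float64(155.24425970382728), np.float64(171.66839900580644)]
yaw 1.351860005949292 origin [489.97096566 -10.70000564] res [[-2.19075931 -3.04051167]
 [ 0.4128057  -2.2598091 ]
 [ 2.97438606  2.05034693]
 [-1.19643246  3.24997383]]
FL? [388.606277   -94.84782391  24.        ]
BR [588.86014614  33.21282358 117.        ]
tab pred [ 466.88950525 -114.43559272   68.06921938]
tabtip (array([ 462.01024036, -132.42711628,   64.22896464]), np.float64(0.34877815756948055))
tabroot (array([470.02965267, -93.65298354,  87.21623925]), np.float64(0.4704442327877039))
foot [490.  -10.7  74. ] topc [330.33814563 302.83742061] sidec [246.44442816 251.45717131]
grip [486.6 -25.8 100.8] topc [372.11855394 305.68697049] sidec [239.8652614  222.45919672]
tab [ 466.9 -114.4   68.1] topc [585.06665409 360.00651948] sidec [211.8422314  392.54919455]
tabtip [ 462.2 -135.6   55.6] topc [632.19550837 373.1392826 ] sidec [205.01995437 445.08595466]
tabroot [471.6 -93.3  80.6] topc [536.87527872 346.57767793] sidec [218.47346148 341.48364229]
hingeL [425.4  35.1 144.8] topc [219.43895549 460.03511874] sidec [104.29995955  89.43112447]
hingeR [567.9   3.4 144.8] topc [300.8211      84.51038794] sidec [399.77086514 102.78791431]
beaker [532.79188059  95.61778369  45.        ] drop [ 543.43956539 -148.26997905   62.        ] [ 543.67842938 -158.95792635    0.        ]
```

```bash
cat >> h.py <<'E'
yaw=1.352; Rz=R.from_euler("z",yaw).as_matrix(); foot=np.array([490,-10.7,74.])
u=Rz@[C30,0,S30]; n=Rz@[-S30,0,C30]; hy=Rz@[0,1,0]; hinge=foot+62*u+46*n
def tabpt(th,r=160): return hinge+r*(-np.cos(th)*u+np.sin(th)*n)+2*(np.cos(th)*n+np.sin(th)*u)
def ori(z,y): x=np.cross(y,z); return R.from_matrix(np.c_[x,y,z]).as_quat()
def down(s=1): return ori(np.array([0,0,-1.]),s*hy)
def tcp(g,z=np.array([0,0,-1.])): return g+19*z
def knobori(a,s=1):  # a clockwise from up-slope seen facing panel; right = -hy
    b=np.cos(a)*u-np.sin(a)*hy; return ori(-n,s*np.cross(n,b))
E
python3 - <<'E'
from h import *
np.set_printoptions(precision=2,suppress=True)
for s in(1,-1):
    print("s",s)
    for th in (0,.5,1,1.6,2.1,2.4,2.53): print(th,tcp(tabpt(th)).round(),bot.solve_ik(tcp(tabpt(th)),down(s)))
    for off in(33,110):
        for a in(-.9,-.6,0,.6,.9): print("knob",off,a,bot.solve_ik(tcp(foot+off*n,-n),knobori(a,s)))
E
```

```text
s 1
0 [ 466. -117.   48.] [ 0.16  0.24 -0.64  0.   -0.69 -0.38]
0.5 [ 462. -137.  124.] [ 0.12  0.14 -0.55  0.   -0.89 -0.34]
1 [ 466. -119.  201.] [ 0.16  0.06 -0.44  0.   -1.08 -0.38]
1.6 [481. -53. 268.] [ 0.3   0.01 -0.33  0.   -1.23 -0.52]
2.1 [497.  22. 286.] [ 0.44  0.03 -0.27  0.   -1.27 -0.66]
2.4 [508.  68. 278.] [ 0.52  0.06 -0.26  0.   -1.26 -0.74]
2.53 [512.  87. 270.] [ 0.55  0.07 -0.26  0.   -1.24 -0.77]
knob 33 -0.9 [-0.11  0.27 -0.36 -0.64 -0.98  1.16]
knob 33 -0.6 [-0.11  0.27 -0.36 -0.64 -0.98  0.86]
knob 33 0 [-0.11  0.27 -0.36 -0.64 -0.98  0.26]
knob 33 0.6 [-0.11  0.27 -0.36 -0.64 -0.98 -0.34]
knob 33 0.9 [-0.11  0.27 -0.36 -0.64 -0.98 -0.64]
knob 110 -0.9 [-0.17  0.19 -0.3  -0.58 -1.13  1.12]
knob 110 -0.6 [-0.17  0.19 -0.3  -0.58 -1.13  0.82]
knob 110 0 [-0.17  0.19 -0.3  -0.58 -1.13  0.22]
knob 110 0.6 [-0.17  0.19 -0.3  -0.58 -1.13 -0.38]
knob 110 0.9 [-0.17  0.19 -0.3  -0.58 -1.13 -0.68]
s -1
0 [ 466. -117.   48.] [ 0.16  0.24 -0.64  0.   -0.69  2.76]
0.5 [ 462. -137.  124.] [ 0.12  0.14 -0.55  0.   -0.89  2.8 ]
1 [ 466. -119.  201.] [ 0.16  0.06 -0.44  0.   -1.08  2.76]
1.6 [481. -53. 268.] [ 0.3   0.01 -0.33  0.   -1.23  2.62]
2.1 [497.  22. 286.] [ 0.44  0.03 -0.27  0.   -1.27  2.48]
2.4 [508.  68. 278.] [ 0.52  0.06 -0.26  0.   -1.26  2.41]
2.53 [512.  87. 270.] [ 0.55  0.07 -0.26  0.   -1.24  2.38]
knob 33 -0.9 [-0.11  0.27 -0.36 -0.64 -0.98 -1.98]
knob 33 -0.6 [-0.11  0.27 -0.36 -0.64 -0.98 -2.28]
knob 33 0 [-0.11  0.27 -0.36 -0.64 -0.98 -2.88]
knob 33 0.6 [-0.11  0.27 -0.36 -0.64 -0.98  2.8 ]
knob 33 0.9 [-0.11  0.27 -0.36 -0.64 -0.98  2.5 ]
knob 110 -0.9 [-0.17  0.19 -0.3  -0.58 -1.13 -2.02]
knob 110 -0.6 [-0.17  0.19 -0.3  -0.58 -1.13 -2.32]
knob 110 0 [-0.17  0.19 -0.3  -0.58 -1.13 -2.92]
knob 110 0.6 [-0.17  0.19 -0.3  -0.58 -1.13  2.76]
knob 110 0.9 [-0.17  0.19 -0.3  -0.58 -1.13  2.46]
```

Run:
```python
from h import *
import cv2
bot.move_gripper(34)
p=tcp(tabpt(0))
bot.move_ptp(p+[0,0,110],down()); bot.line_to(p+[0,0,6],150); bot.line_to(p,60)
a=bot.camera("side")[220:340,180:360]; b=bot.camera("top")[240:360,320:500]
cv2.imwrite("pics/g1.png",cv2.resize(np.hstack([a,b])[:,:,::-1],None,fx=2.2,fy=2.2,interpolation=2))
s=bot.read_state(); print(s["t"],s["contact_force"],s["tcp_pos"]-p,s["width"])
```

```text
4.3417 [ 0.29658382 -0.11508978  1.04735565] [0.19316782 0.02111339 0.32647872] 33.94316962887586
```

View pics/g1.png

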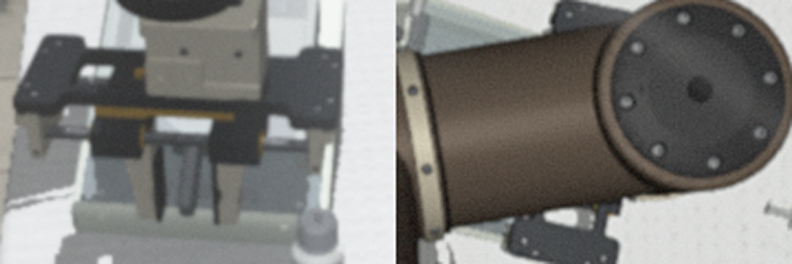

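The side crop shows the tab at (187,180), between the fingers at about 155 and 225, with the dropper clear. I'll grip and swing.

Run:
```python
from h import *
bot.move_gripper(4,10)
s=bot.read_state(); print(s["t"],s["width"],s["finger_force"],s["contact_force"].round(1))
if 8<s["width"]<13:
    for th in np.linspace(0,2.42,12)[1:]:
        bot.line_to(tcp(tabpt(th)),110)
        s=bot.read_state(); print(round(th,2),round(s["t"],2),s["width"].round(1),s["contact_force"].round(1))
```

```text
4.8667 10.08870026613288 10.002902001142502 [-0.7  1.   2.5]Traceback (most recent call last):
  File "<stdin>", line 7, in <module>
AttributeError: 'float' object has no attribute 'round'
```

Run:
```python
from h import *
for th in np.linspace(0,2.42,12)[2:]:
    bot.line_to(tcp(tabpt(th)),110)
    s=bot.read_state(); print(round(th,2),round(s["t"],2),round(s["width"],1),s["contact_force"].round(1))
    if s["width"]<8 or np.linalg.norm(s["contact_force"])>25: break
```

```text
0.44 5.8 10.0 [-2.9  1.8 -0.3]
0.66 6.27 10.0 [-3.3  0.9 -0.1]
0.88 6.73 10.0 [-3.3 -0.2  0.5]
1.1 7.2 10.1 [-3.  -0.1  0.9]
1.32 7.67 9.9 [-4.4  0.5  2.5]
1.54 8.13 9.9 [-3.8 -0.2  1.8]
1.76 8.6 9.5 [-2.3  1.4  1.2]
1.98 9.07 10.1 [-0.2  0.6 -0.6]
2.2 9.53 9.8 [ 1.8  1.2 -0.8]
2.42 10.0 9.9 [ 4.1  0.2 -1.7]
```

Smooth. Now I'll release it, retreat upward, move clear and look.

Run:
```python
from h import *
import cv2
bot.move_gripper(34); 
p=tcp(tabpt(2.42)); bot.line_to(p+[0,0,80],150)
bot.move_ptp(np.array([250,-450,300.]),down())
a=bot.camera("side"); b=bot.camera("top")
cv2.imwrite("pics/side2.png",a[:,:,::-1]);cv2.imwrite("pics/top2.png",b[:,:,::-1])
A=cv2.resize(a[140:340,200:350],(450,600),interpolation=2);B=cv2.resize(b[230:350,270:350],(350,525),interpolation=2)
B=np.vstack([B,np.zeros((75,350,3),np.uint8)])
cv2.imwrite("pics/v2.png",np.hstack([A,B])[:,:,::-1])
print(bot.read_state()["t"])
```

```text
13.5333
```

View pics/v2.png

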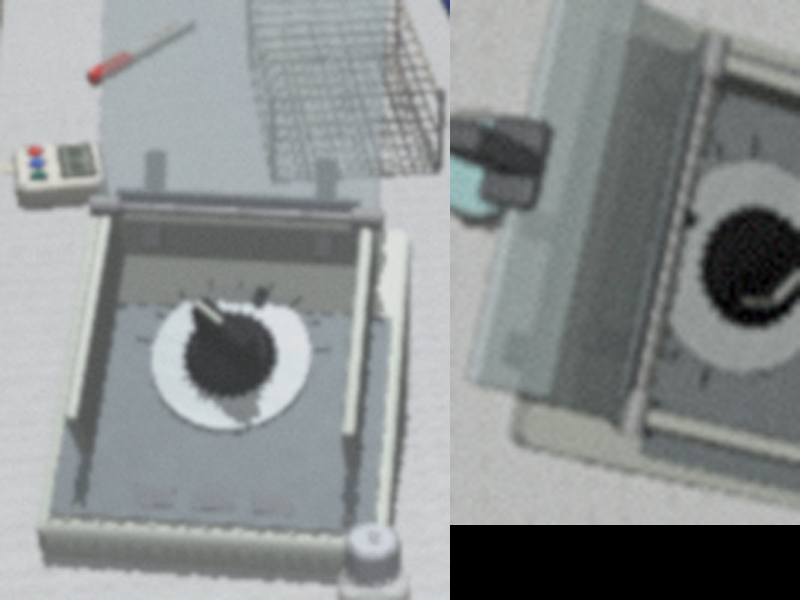

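```bash
cat >> h.py <<'E'
def onpan(cam,px,off):
    o,d=ray(cam,px); P=o+d*(((foot+off*n-o)@n)/(d@n)); v=P-foot
    return np.array([v@u,-v@hy])   # up-slope, right
E
python3 - <<'E'
from h import *
import cv2
a=cv2.imread("pics/side2.png");b=cv2.imread("pics/top2.png")
A=cv2.resize(a[220:290,245:310],None,fx=8,fy=8,interpolation=2)
B=cv2.resize(b[255:320,310:375],(520,520),interpolation=2)
cv2.imwrite("pics/sz.png",cv2.resize(A,None,fx=.7,fy=.7)); 
B=cv2.resize(B,None,fx=.75,fy=.75); A=cv2.resize(A,(364,392)); h=max(A.shape[0],B.shape[0])
pad=lambda i:np.vstack([i,np.zeros((h-i.shape[0],i.shape[1],3),np.uint8)])
cv2.imwrite("pics/z2.png",np.hstack([pad(A),pad(B)]))
S3=lambda x,y:(200+x/3,140+y/3)
m=onpan("side",S3(262,297),9); print("mark",m,np.hypot(*m),np.arctan2(m[1],m[0]))
for q in((193,300),(205,306),(222,325),(230,355)):
    m=onpan("side",S3(*q),42); print("ptr",m,np.hypot(*m),np.arctan2(m[1],m[0]))
tm=(270+240/4.375,230+217/4.375); m=onpan("top",tm,9);print("topmark",m,np.hypot(*m),np.arctan2(m[1],m[0]))
# ring centroid: bright mask in side
hsv=cv2.cvtColor(a,cv2.COLOR_BGR2HSV); 
for q in((152,350),(312,350),(232,430)): print("ring",onpan("side",S3(*q),6))
for nm,off in(("foot",0),("top",42)): print(nm,proj("side",foot+off*n),proj("top",foot+off*n))
E
```

```text
mark [32.4356635  12.09400903] 34.617009125376406 0.3568944738153804
ptr [ 11.00792934 -17.82527636] 20.95029798456102 -1.017575107096104
ptr [  7.92769328 -11.32934406] 13.827594063805805 -0.960239069690305
ptr [-2.33335258 -1.48917253] 2.768062330326129 -2.5735492677391636
ptr [-18.81162278   4.43025712] 19.32626011040668 2.9103008716551106
topmark [34.16690738 11.65354305] 36.09962084830756 0.32870350508500445
ring [ -0.40080333 -42.41169745]
ring [ 4.4013964 40.8576343]
ring [-43.16417938   4.45269838]
foot [278.00729522 259.57377855] [337.12757609 290.64065489]
top [275.15943383 247.0099167 ] [350.46794562 291.54753968]
```

View pics/z2.png

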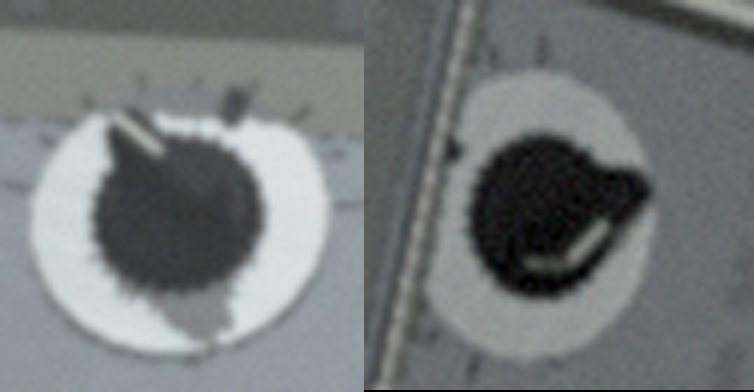

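Run:
```python
from h import *
s=lambda x,y:(245+x/5.6,220+y/5.6); t=lambda x,y:(310+(x-364)/6,255+y/6)
def rep(nm,c,p,q,off):
    P=onpan(c,p,off);Q=onpan(c,q,off);d=Q-P;print(nm,P.round(1),Q.round(1),"ang",np.arctan2(d[1],d[0]),"len",np.hypot(*d))
rep("side ptr","side",s(162,155),s(121,117),42);rep("top ptr","top",t(607,222),t(570,259),42)
for nm,c,p in(("side","side",s(234,106)),("top","top",t(453,151))):
    m=onpan(c,p,9);print("mark",nm,m,np.arctan2(m[1],m[0]))
# ring ellipse extents & knob disc centre
for nm,c,pts,off in(("ring side","side",[s(30,214),s(330,205),s(180,352)],6),("disc side","side",[s(93,215),s(265,215)],11),("disc top","top",[t(540,135),t(540,297),t(470,218)],11)):
    print(nm,[onpan(c,p,off).round(1) for p in pts])
```

```text
side ptr [-1.2 -1.7] [  9.7 -14.2] ang -0.8515488185573343 len 16.555764658452496
top ptr [-0.2 -0.7] [  9.2 -13.4] ang -0.9303240316616387 len 15.855137698108063
mark side [32.51505651 11.21610559] 0.3321698808692178
mark top [33.97692026 10.70924863] 0.30533535438318304
ring side [array([ -3.1, -42.5]), array([ 4.5, 40.7]), array([-42.4,   4.1])]
disc side [array([ -4.9, -23.9]), array([-2.1, 23.7])]
disc top [array([ 8. , 21.7]), array([ -3.3, -23.2]), array([25. , -6.6])]
```

Run:
```python
from h import *
a0,a1=-.90,.32
c=foot-1*u+.6*hy; o=knobori(a0)
bot.move_gripper(40)
bot.move_ptp(tcp(c+125*n,-n),o)
bot.line_to(tcp(c+38*n,-n),100)
s=bot.read_state(); print(s["t"],s["contact_force"].round(1),s["moment"].round(2))
bot.move_gripper(6,15)
s=bot.read_state(); print(s["t"],round(s["width"],1),s["contact_force"].round(1),s["moment"].round(2))
if 10<s["width"]<14.5:
    q=np.array(s["joint_pos"]); q=np.array(bot.solve_ik(tcp(c+38*n,-n),o)); print(q.round(3), bot.solve_ik(tcp(c+38*n,-n),knobori(a1)))
    for d in np.linspace(0,a1-a0,5)[1:]:
        r=q.copy(); r[5]-=d; bot.move_joints(r)
    s=bot.read_state(); print(s["t"],s["joint_pos"],round(s["width"],1),s["contact_force"].round(1),s["moment"].round(2))
```

```text
16.625 [0.5 0.4 0.1] [-1.66  0.49  0.01]
17.2 11.9 [2.7 3.3 2.8] [-0.19 -0.64 -0.5 ]
[-0.112  0.262 -0.36  -0.636 -0.991  1.161] [-0.11153677  0.2616763  -0.35977548 -0.63625188 -0.99114383 -0.05920436]
18.7667 [-0.11135654  0.26121877 -0.35894227 -0.63679467 -0.99128538 -0.05211725] 12.3 [3.2 3.5 6.1] [ 0.65 -0.9  -0.5 ]
```

Run:
```python
from h import *
import cv2
bot.move_gripper(40); s=bot.read_state()
bot.line_to(s["tcp_pos"]+90*n,150)
bot.move_ptp(np.array([250,-450,300.]),down())
a=bot.camera("side");b=bot.camera("top")
cv2.imwrite("pics/side3.png",a[:,:,::-1]);cv2.imwrite("pics/top3.png",b[:,:,::-1])
A=cv2.resize(a[220:290,245:310],(364,392),interpolation=2);B=cv2.resize(b[255:320,310:375],(390,390),interpolation=2)
B=np.vstack([B,np.zeros((2,390,3),np.uint8)])
cv2.imwrite("pics/z3.png",np.hstack([A,B])[:,:,::-1]); print(bot.read_state()["t"])
```

```text
21.9917
```

View pics/z3.png

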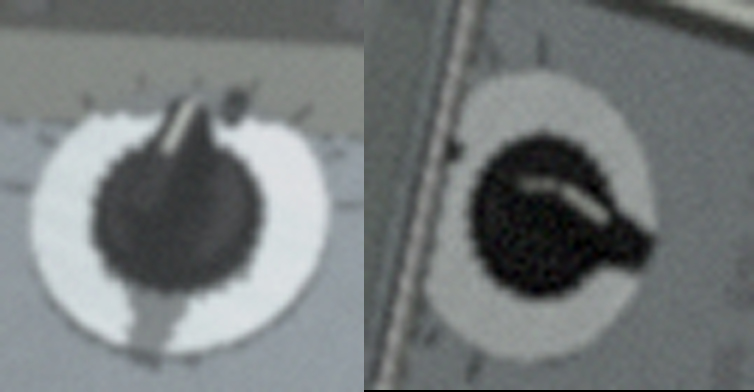

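Run:
```python
from h import *
import cv2
s=lambda x,y:(245+x/5.6,220+y/5.6); t=lambda x,y:(310+(x-364)/6,255+y/6)
def rep(nm,c,p,q,off):
    P=onpan(c,p,off);Q=onpan(c,q,off);d=Q-P;print(nm,P.round(1),Q.round(1),"ang",np.arctan2(d[1],d[0]),"len",np.hypot(*d))
rep("side","side",s(166,154),s(196,101),42);rep("top","top",t(608,218),t(558,186),42)
# masked: bright pixels over dark bar, line fit on the plane
for c,f,(x0,y0,x1,y1) in(("side","pics/side3.png",(272,236,282,249)),("top","pics/top3.png",(341,284,352,293))):
    g=cv2.imread(f,0)[y0:y1,x0:x1]; print(c); print(g)
for f,(x0,y0,x1,y1) in(("pics/side3.png",(282,232,292,245)),("pics/top3.png",(320,275,331,286))):
    print(cv2.imread(f,0)[y0:y1,x0:x1])
```

```text
side [-0.9 -0.7] [15.7  5.6] ang 0.3621144451958863 len 17.72676652649273
top [-0.3  0.4] [18.   5.3] ang 0.25927195546855725 len 18.95358140689464
side
[[132 131 128 131 127 125 125 127 128 128]
 [130 131 125 120 110 110 122 136 135 131]
 [133 129 121 100  89 119 146 143 123 116]
 [135 136 115  86  92 140 162 132  98  94]
 [162 159 122  89 119 159 156 111  80  73]
 [188 167 114  96 139 165 132  91  69  70]
 [187 145 100 119 155 154 110  73  65  64]
 [163 106  97 140 166 133  90  65  59  63]
 [115  90 119 157 155 113  76  59  59  57]
 [ 79  93 134 162 135  87  67  58  55  54]
 [ 71  95 131 139 107  74  61  58  56  57]
 [ 71  83 101 106  81  63  58  57  54  54]
 [ 71  68  78  76  68  60  59  55  57  60]]
top
[[ 46  32  20  24  25  24  21  31  56  92 136]
 [ 79  55  58  48  31  21  12  27  30  73 130]
 [ 73  68  93 103  75  42  18   0  33  70 118]
 [ 35  51  91 122 115  82  60  27  22  50  93]
 [ 22  30  58  87 111 117 104  66  32  24  63]
 [  8  22  21  50  75 108 119 116  83  39  49]
 [ 13   7  12  17  34  72 102 119 113  80  35]
 [ 18   7  15  15  25  33  53  89 105  78  31]
 [ 24  
[... 418 characters left out ...]
 142 134]
 [105 139 135 104  87 113 155 184 174 156]
 [108 153 168 144 137 159 194 212 209 197]
 [102 160 194 195 192 203 215 220 220 215]
 [ 92 150 196 210 214 215 219 220 221 220]]
[[ 80  85 134 135 105 100 139 151 155 146 151]
 [ 80  91 125 127 101 120 145 152 149 148 147]
 [ 81 102 125 108  88 117 146 149 155 151 148]
 [ 79 117 130  93  64 102 126 148 148 146 151]
 [ 83 126 132  86  44  64  95 136 148 153 152]
 [ 88 135 125  76  43  57 104 141 149 151 136]
 [ 94 123 107  73  59  81 119 143 150 144 108]
 [102 124  98  85 109 127 143 152 152 131  83]
 [122 130 102  98 131 147 153 149 128  85  54]
 [135 134 106  97 129 150 155 145 114  67  19]
 [127 123 100  98 133 153 154 147 109  56  21]]
```

Run:
```python
from h import *
a=lambda d:np.arctan2(d[1],d[0])
for c,p,q in(("side",(278.3,238),(275.,245)),("top",(344,286.9),(349,290.2))):
    P,Q=onpan(c,p,42),onpan(c,q,42); print(c,P.round(1),Q.round(1),a(P-Q))
    L=P-Q; L/=np.hypot(*L); print(" line offset from axis",(L[0]*P[1]-L[1]*P[0]).round(2))
for c,p in(("side",(286.6,237.8)),("top",(324.5,279.3))):
    m=onpan(c,p,9);print("mark",m,np.hypot(*m),a(m))
import cv2
# knob disc / ring centre from masks in the side view (before-turn picture too)
for f in("side2","side3"):
    g=cv2.imread(f"pics/{f}.png",0)
    for row in (256,260,264,268):
        r=g[row,240:320].astype(int); br=np.where(r>175)[0]+240; dk=np.where(r<115)[0]+240; dk=dk[(dk>255)&(dk<300)]
        print(f,row,"ring",onpan("side",(br.min()-.5,row),6).round(1),onpan("side",(br.max()+.5,row),6).round(1),"disc",onpan("side",(dk.min()-.5,row),11).round(1),onpan("side",(dk.max()+.5,row),11).round(1))
```

```text
side [15.6  3. ] [ 3.4 -0.6] 0.2891496924405571
 line offset from axis -1.57
top [14.4  4.6] [3.4 1.5] 0.2719469768969443
 line offset from axis 0.55
mark [34.51617702 10.70968419] 36.13950485812713 0.3008612274713127
mark [34.98020705 11.98138947] 36.97524278389195 0.32999484905309306
side2 256 ring [  0.7 -42.8] [ 6.9 64.8] disc [ -0.8 -24.6] [ 1.9 22. ]
side2 260 ring [ -6.3 -43.5] [ 0.  65.3] disc [ -7.6 -23.7] [-5.  22.7]
side2 264 ring [-13.1 -41. ] [-6.9 64.3] disc [-14.4 -21.3] [-12.   20.3]
side2 268 ring [-19.8 -38.5] [-13.7  64.9] disc [-20.9 -15.9] [-19.   16.4]
side3 256 ring [  0.7 -42.8] [ 6.9 64.8] disc [ -0.8 -24.6] [ 1.9 22. ]
side3 260 ring [ -6.3 -43.5] [ 0.  65.3] disc [ -7.6 -23.7] [-5.  21.1]
side3 264 ring [-13.1 -41. ] [-6.9 64.3] disc [-14.4 -21.3] [-12.   20.3]
side3 268 ring [-19.8 -38.5] [-13.7  64.9] disc [-21.  -17.4] [-19.   16.4]
```

Pointer reads about 0.29 and the mark about 0.32, so I'll make one small touch-up turn with the same grip.

Run:
```python
from h import *
import cv2
c=foot-1*u+.6*hy; o=knobori(.31)
bot.move_ptp(tcp(c+115*n,-n),o); bot.line_to(tcp(c+38*n,-n),130)
bot.move_gripper(6,20); q=np.array(bot.solve_ik(tcp(c+38*n,-n),o))
w=bot.read_state()["width"]; q[5]-=.032; bot.move_joints(q); bot.pause(.2); print(w,bot.read_state()["joint_pos"][5]-q[5])
bot.move_gripper(40); bot.line_to(bot.read_state()["tcp_pos"]+90*n,200)
bot.move_ptp(np.array([250,-450,300.]),down())
for nm in("side","top"): cv2.imwrite(f"pics/{nm}4.png",bot.camera(nm)[:,:,::-1])
a=cv2.imread("pics/side4.png",0); 
def peaks(f):
    g=cv2.imread(f,0).astype(float); r=[]
    for y in range(238,246):
        xs=np.arange(272,282); xs=xs[xs>275-.6*(y-242)-2.2]; v=g[y,xs]; k=xs[v.argmax()]; ww=np.arange(k-1,k+2); vv=g[y,ww]-g[y,ww].min()*.9; r.append((ww@vv)/vv.sum())
    return np.polyfit(range(238,246),r,1)
def ptop(f):
    g=cv2.imread(f,0).astype(float); r=[]
    for x in range(344,350):
        ys=np.arange(284,294); k=ys[g[ys,x].argmax()]; ww=np.arange(k-1,k+2); vv=g[ww,x]-g[ww,x].min()*.9; r.append((ww@vv)/vv.sum())
    return np.polyfit(range(344,350),r,1)
for i in "34":
    k=peaks(f"pics/side{i}.png"); P,Q=[onpan("side",(np.polyval(k,y),y),42) for y in(238,245)]; d=P-Q
    k=ptop(f"pics/top{i}.png"); P,Q=[onpan("top",(x,np.polyval(k,x)),42) for x in(344,349)]; e=P-Q
    print(i,np.arctan2(d[1],d[0]),np.arctan2(e[1],e[0]))
print(bot.read_state()["t"])
```

```text
11.857264478263074 0.00043950694932089196
3 0.29761207402251394 0.30666646018153765
4 0.37316239998829037 0.32677364187709484
28.55
```

Pointer and mark now agree to about 0.02 rad, with the ring unmoved. I'll shut the cover.

Run:
```python
from h import *
import cv2
bot.move_gripper(34)
p=tcp(tabpt(2.53))
bot.move_ptp(p+[0,0,100],down()); bot.line_to(p,110)
s=bot.read_state(); print(s["t"],s["contact_force"].round(1))
bot.move_gripper(4,10); w=bot.read_state()["width"]; print(w)
if 8<w<13:
    for th in np.linspace(2.53,0,13)[1:]:
        bot.line_to(tcp(tabpt(th)),110 if th>.3 else 60)
        s=bot.read_state(); print(round(th,2),round(s["t"],2),round(s["width"],1),s["contact_force"].round(1))
        if s["width"]<8 or np.linalg.norm(s["contact_force"])>25: break
    else:
        bot.move_gripper(34); bot.line_to(bot.read_state()["tcp_pos"]+[0,0,120],120)
        bot.move_ptp(np.array([250,-450,300.]),down()); bot.pause(.5)
        a=bot.camera("side");b=bot.camera("top")
        A=cv2.resize(a[180:370,200:350],(394,500),interpolation=2);B=cv2.resize(b[220:360,260:380],(400,466),interpolation=2)
        B=np.vstack([B,np.zeros((34,400,3),np.uint8)]); cv2.imwrite("pics/v5.png",np.hstack([A,B])[:,:,::-1])
print(bot.read_state()["t"])
```

```text
32.1583 [-0.7  0.1  0.7]
10.110681702341118
2.32 33.14 10.2 [ 3.6 -1.6  2. ]
2.11 33.6 10.2 [ 4.5 -1.6 -1.1]
1.9 34.06 10.1 [ 4.4 -1.3 -1. ]
1.69 34.52 9.6 [ 5.6 -1.7 -2.8]
1.48 34.98 10.0 [ 4.1  0.1 -3.5]
1.26 35.43 10.2 [ 2.5  0.2 -2.4]
1.05 35.89 9.9 [ 2.1 -0.1 -1.7]
0.84 36.35 9.9 [-0.1 -0.6 -1.7]
0.63 36.81 10.0 [-1.6  0.4 -1.2]
0.42 37.27 10.1 [-2.1  0.2 -1.3]
0.21 37.98 10.1 [-3.2  2.4  0.1]
0.0 38.68 10.2 [-3.3  3.4 -0.5]
42.625
```

View pics/v5.png

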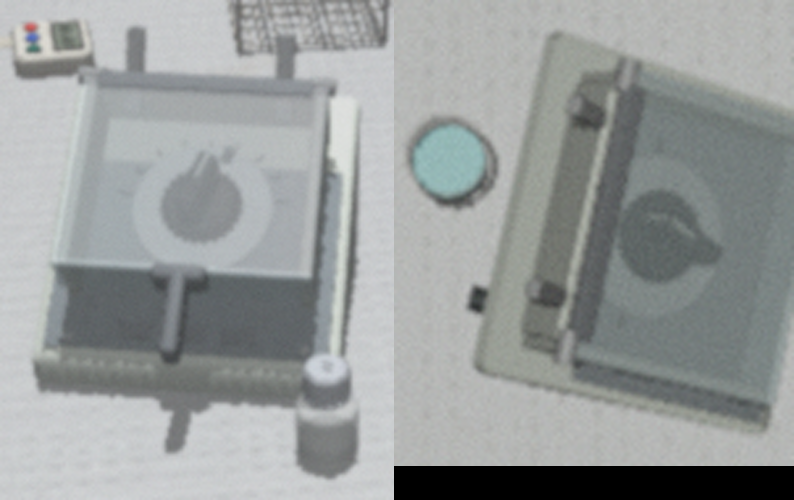

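The cover is shut with the tab at (175,310), as in the first picture. The pointer is towards the mark, and the beaker and dropper have not moved.

```bash
python3 -c "
from plant import bot
print(bot.close_job())"
```

```text
the job is handed in; nothing more can be done
None
```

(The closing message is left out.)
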